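Stack the crucibles on the carousel and index it

ROBOT

A 6-joint arm with a two-finger parallel gripper is mounted at the origin on a cart in front of the work surface, level with it; the furniture and walls round the work are solid. World frame = base frame: x ahead of the robot, y to its left, z up, the work surface at z = 0. Lengths are in mm, angles in rad, forces in N, time in s.
With the tool pointing down it reaches from about 350 to 975 mm from the base axis. Payload 7.1 kg.
Tool frame: the origin (TCP) lies at the centre of the arm's flange, where the gripper is bolted on; the fingertips stand 182 mm ahead of it and the grasp point (between the pads) lies 163 mm ahead of it; z points along the fingers, y is the line along which they close (so a half turn about z gives the same grasp; the last joint's range is limited). The gripper opens to 88 mm and grips with 3 to 60 N. Pads are 20 mm wide; open, the fingers measure 115 mm over their backs; the gripper's body (75 mm by 178 mm) begins 61 mm behind the grasp point.
Start: joints at [-1.362, 0.423, 1.63, -0, 1.089, -0.019], TCP at [141.167, -608.834, 404.675] pointing down, gripper open.
Joint ranges: [-3, 3], [-0.9, 2.11], [0.09, 2.58], [-1.31, 4.45], [0.11, 2.69], [-2.54, 2.54]. Speed limits (rad/s): [2.39, 2.39, 3.01, 3.14, 3.14, 3.14].

INTERFACE

Orientations are given as a rotation vector (axis times angle).
In Python, from workcell import readout, get_image, ctrl gives the robot as it stands.
- The arm moves only by the tool step_arm, never from a script. Its argument "targets" is a list that holds one entry, the list of rows, each a list of 7 numbers: the shift along the world's x, y, z as a fraction of full scale, then the turn, a rotation vector about the world's x, y, z as a fraction of full scale, then the opening, from 0 (shut) to 1 (fully open). In form: [[[dx, dy, dz, wx, wy, wz, claw], ...]]. A call has exactly 5 rows; each row shifts and turns the commanded pose from where the row before left it; what a row does not reach is not made up. Full scale, the value 1, is 0.05 m for a shift and 4 degrees for a turn. A row lasts 1/8 s, in which the tool goes at most 62.5 mm and 10.7 degrees, less where a joint would pass 70% of its speed; a pose out of reach is approached as far as the arm can. A call with a number of a shift or a turn outside -1 to 1 is refused whole. A call with a gripper value outside its range is refused whole. The fingers move at their own pace and stop on an object; the grip force is fixed at half the most. Time passes only in rows, so rows that do not move let the fingers close, or fill a call up. It gives the time, the measured TCP pose, the force, the opening and the grip force at its end, in the units of the state.
- readout.get_obs(): the state, without advancing time (a new reading comes with each control period).
- get_image(name): name is "scene" or "top"; returns a dict with "pixels" (384x512x3 uint8, red, green, blue), "intrinsics" (3x3 intrinsics, pixels), "k1" (the pictures are not rectified: a ray, as slopes to the right and down, at radius r is drawn at 1 + k1 r^2 times it, then the intrinsics apply), "extrinsics" (4x4, takes a point from world to camera coordinates). Camera axes: x right, y down, z forward; pixel columns grow to the right and rows downward; lengths in mm; the calibration is good to about 2 mm. A picture is of the moment at which its call begins. There is no depth.
- ctrl.close_job(): hands the job in; it is judged then, once.
The state is a dict: "t": time; "qpos": joint angles; "qvel": joint speeds; "joint_torque": joint torques, N m; "ee_pos": TCP position; "orientation": TCP orientation; "ft_force": force on the tool from outside, world axes, zero at the start; "moment": the same for the moment, N m; "width": finger opening in mm; "grasp_force": force on a finger pad.
Only numpy, scipy, OpenCV 4.12 (cv2) and the standard library are available. Lean on these libraries where they do the work, as an engineer would, in place of code of your own. Each camera call takes 0.05 s, during which the arm holds its last target. There are 200 camera calls.

TASK

Nest the two loose porcelain crucibles, one after the other and in either order, upright into the crucible that stands on the sample carousel, so that the three make one straight stack. Then turn the carousel by its upright pegs until the place with the stack is lined up with the pointer on the carousel's foot. Leave the stack standing in its place, and leave the small beaker, the rubber bulb and the petri dish where they are.

Things in the scene. Friction and masses are not known exactly. Their poses are not given: they have to be found in the camera images.
- crucible_a_center (a point): White porcelain crucible, a small hollow cone-shaped cup, open at the top: 40 mm across the rim, 22 mm across the foot, 31 mm high, wall about 2 mm, 30 g. This point is its centre on its axis, 15.5 mm above its foot; z is its axis, up. This one stands loose on the bench, left of the carousel.
- crucible_b_center (a point): White porcelain crucible, a small hollow cone-shaped cup, open at the top: 40 mm across the rim, 22 mm across the foot, 31 mm high, wall about 2 mm, 30 g. This point is its centre on its axis, 15.5 mm above its foot; z is its axis, up. This one stands loose on the bench, right of the carousel.
- crucible_base_center (a point): White porcelain crucible, a small hollow cone-shaped cup, open at the top: 40 mm across the rim, 22 mm across the foot, 31 mm high, wall about 2 mm, 30 g. This point is its centre on its axis, 15.5 mm above its foot; z is its axis, up. This one stands on the carousel in the short ring of one place. A crucible nested in another sits about 10 mm higher than it; the taper centres it.
- carousel: The turning disc of the carousel; origin on its axis, on the disc's underside, 22 mm above the bench; z up along the axis, -x points to the used place. It turns about z, more than a turn either way, with 0.1 N m of bearing friction, and stays where it is left. Aluminium, 210 mm across, top 30 mm above the bench, with four places, four push-pegs and a 28 mm hub, 7 mm high, in the middle.
- place_used (a point): Centre of the place on the disc where the crucible stands, on the disc's upper face; it turns with the disc, 55 mm from the axis. The four places, a quarter turn apart, are short steel rings (38 mm outside, 33 mm inside, 10 mm high), each with a dark line out to the disc's edge.
- index_spot (a point): The spot, fixed to the foot, over which the used place must come: in line with the pointer, level with the disc's upper face. The carousel's axis lies 55 mm along its x axis. The pointer is a metal post with a black tip on an arm of the foot, just outside the disc on the robot's side, its top 34 mm above the bench, its outer face 136 mm from the axis.
- peg_0 (a point): Top of an upright steel push-peg (10 mm thick, 40 mm tall, 95 mm from the carousel's axis, half-way between two places); its top is 78 mm above the bench. Seen from above, it lies 45 degrees anticlockwise from the used place.
- peg_1 (a point): Top of an upright steel push-peg (10 mm thick, 40 mm tall, 95 mm from the carousel's axis, half-way between two places); its top is 78 mm above the bench. Seen from above, it lies 135 degrees anticlockwise from the used place.
- peg_2 (a point): Top of an upright steel push-peg (10 mm thick, 40 mm tall, 95 mm from the carousel's axis, half-way between two places); its top is 78 mm above the bench. Seen from above, it lies 225 degrees anticlockwise from the used place.
- peg_3 (a point): Top of an upright steel push-peg (10 mm thick, 40 mm tall, 95 mm from the carousel's axis, half-way between two places); its top is 78 mm above the bench. Seen from above, it lies 315 degrees anticlockwise from the used place.
- small_beaker: Small glass beaker, 38 mm across, 48 mm high, a bystander behind on the left; origin at the centre of its underside.
- bulb: Red rubber bulb, 47 mm across, 69 mm high, a bystander behind on the right; origin at the centre of its underside.
- dish: Petri dish, 64 mm across, 15 mm high, a bystander in front on the right; origin at the centre of its underside.
Not all that is in view belongs to the job. Leave any pink or yellow look-alike of the part that bears crucible_a_center alone.

How it is judged (in metres and radians):
On the way, in this order (a step that is already met when the one before it is completed fails the run):
1. both loose crucibles are nested in the one on the carousel and let go, before the carousel is turned to the pointer (((z of crucible_a_center in the frame of crucible_base_center between 0.004 and 0.015 m and horizontal distance between each of crucible_a_center, crucible_b_center and crucible_base_center below 0.006 m and angle between each of crucible_a_center, crucible_b_center's own z axis and vertical below 0.2 rad and z of crucible_b_center in the frame of crucible_base_center between 0.011 and 0.028 m and z of crucible_b_center in the frame of crucible_a_center between 0.004 and 0.015 m) or (z of crucible_b_center in the frame of crucible_base_center between 0.004 and 0.015 m and horizontal distance between each of crucible_b_center, crucible_a_center and crucible_base_center below 0.006 m and angle between each of crucible_b_center, crucible_a_center's own z axis and vertical below 0.2 rad and z of crucible_a_center in the frame of crucible_base_center between 0.011 and 0.028 m and z of crucible_a_center in the frame of crucible_b_center between 0.004 and 0.015 m)) and distance between place_used and crucible_base_center below 0.021 m and horizontal distance between place_used and crucible_base_center below 0.007 m and angle between crucible_base_center's own z axis and vertical below 0.15 rad and contact force between the fingers and anything else below 0.05 N), for 0.2 s.
2. the place with the stack is lined up with the pointer (horizontal distance between place_used and index_spot below 0.008 m), for 0.2 s.
At the end, for the whole second after the job is handed in: Three crucibles in one upright stack (each 4-15 mm above the one below, within 6 mm of the bottom one sideways, tilt under 0.15 rad bottom, 0.2 upper), the bottom one within 7 mm of its place on the disc, that place within 8 mm sideways of the index spot, carousel at rest (((z of crucible_a_center in the frame of crucible_base_center between 0.004 and 0.015 m and horizontal distance between each of crucible_a_center, crucible_b_center and crucible_base_center below 0.006 m and angle between each of crucible_a_center, crucible_b_center's own z axis and vertical below 0.2 rad and z of crucible_b_center in the frame of crucible_base_center between 0.011 and 0.028 m and z of crucible_b_center in the frame of crucible_a_center between 0.004 and 0.015 m) or (z of crucible_b_center in the frame of crucible_base_center between 0.004 and 0.015 m and horizontal distance between each of crucible_b_center, crucible_a_center and crucible_base_center below 0.006 m and angle between each of crucible_b_center, crucible_a_center's own z axis and vertical below 0.2 rad and z of crucible_a_center in the frame of crucible_base_center between 0.011 and 0.028 m and z of crucible_a_center in the frame of crucible_b_center between 0.004 and 0.015 m)) and distance between place_used and crucible_base_center below 0.021 m and horizontal distance between place_used and crucible_base_center below 0.007 m and angle between crucible_base_center's own z axis and vertical below 0.15 rad and horizontal distance between place_used and index_spot below 0.008 m and angular speed of carousel below 0.05 rad/s); the robot touches nothing.
It fails at once if the small beaker is shifted by more than 30 mm (distance of small_beaker from where it was at the start of the episode above 0.03 m).
It fails at once if the rubber bulb is shifted by more than 30 mm (distance of bulb from where it was at the start of the episode above 0.03 m).
It fails at once if the petri dish is shifted by more than 30 mm (distance of dish from where it was at the start of the episode above 0.03 m).
It also fails if it takes over 67 s, if anything falls off the work surface, if the arm or the gripper's body presses on something with over 40 N, if the wrist force passes 120 N, or if a joint passes its speed limit or range.

## Working session

There is one attempt and no reset: what is moved stays moved. The work goes in short steps, Python scripts to look and compute and a tool call to move; the robot and the scene stay as the last step left them, time stands still between calls to the robot, and variables do not carry over. Pictures are saved under pics/ and viewed, at most 10 in all, crops included, and the job is handed in when it is done.

Besides the shell and the picture viewer there is one more tool, called after "Request:" by a JSON object that holds its "name" and its "arguments", one argument or row to a line. step_arm: Moves the arm, as the interface text tells. Shift numbers are shares of 0.05 m and turn numbers shares of 4 degrees, none past 1 either way. Its arguments: {"type":"object","properties":{"targets":{"type":"array"}},"required":["targets"]}

```bash
mkdir -p pics
cat > h.py <<'E'
import numpy as np, cv2
from workcell import readout, get_image, ctrl
def grab(n,f=None):
    d=get_image(n); 
    if f: cv2.imwrite('pics/'+f,cv2.cvtColor(d['pixels'],cv2.COLOR_RGB2BGR))
    return d
def ray(d,u,v):
    K=np.array(d['intrinsics']);k1=d['k1'];E=np.array(d['extrinsics'])
    p=np.array([(u-K[0,2])/K[0,0],(v-K[1,2])/K[1,1]]);q=p.copy()
    for _ in range(30): q=p/(1+k1*(q@q))
    R=E[:3,:3]; return -R.T@E[:3,3], R.T@np.array([q[0],q[1],1.])
def onz(d,u,v,z):
    o,r=ray(d,u,v); return o+r*(z-o[2])/r[2]
def proj(d,P):
    K=np.array(d['intrinsics']);E=np.array(d['extrinsics'])
    c=E[:3,:3]@np.array(P,float)+E[:3,3];q=c[:2]/c[2];q=q*(1+d['k1']*(q@q))
    return K[0,0]*q[0]+K[0,2],K[1,1]*q[1]+K[1,2]
def tri(d1,p1,d2,p2):
    o1,r1=ray(d1,*p1);o2,r2=ray(d2,*p2)
    s=np.linalg.lstsq(np.c_[r1,-r2],o2-o1,rcond=None)[0]
    a=o1+s[0]*r1;b=o2+s[1]*r2; return (a+b)/2,np.linalg.norm(a-b)
E
python3 - <<'E'
from h import *
import pickle
D={n:grab(n,n+'0.png') for n in('scene','top')}
pickle.dump(D,open('d0.pkl','wb'))
for n in D: print(n,D[n]['k1'],np.round(D[n]['intrinsics'],1),np.round(D[n]['extrinsics'],3))
print(readout.get_obs())
E
```

```text
scene -0.03804762813284248 [[405.1   0.  256.8]
 [  0.  405.1 194. ]
 [  0.    0.    1. ]] [[ 7.840000e-01 -6.200000e-01 -2.600000e-02 -4.392160e+02]
 [-2.790000e-01 -3.150000e-01 -9.070000e-01  1.931010e+02]
 [ 5.540000e-01  7.180000e-01 -4.200000e-01  1.062332e+03]
 [ 0.000000e+00  0.000000e+00  0.000000e+00  1.000000e+00]]
top -0.06522654801469552 [[400.6   0.  243.6]
 [  0.  400.6 192. ]
 [  0.    0.    1. ]] [[-6.000000e-03 -1.000000e+00  3.000000e-03 -3.974900e+01]
 [-9.840000e-01  5.000000e-03 -1.770000e-01  5.605220e+02]
 [ 1.770000e-01 -4.000000e-03 -9.840000e-01  1.059576e+03]
 [ 0.000000e+00  0.000000e+00  0.000000e+00  1.000000e+00]]
{'t': 0.1, 'qpos': array([-1.36204418e+00,  4.23783476e-01,  1.63060121e+00,  9.54854133e-06,
        1.08860195e+00, -1.90315024e-02]), 'qvel': array([ 2.66735288e-04, -3.93653190e-04, -3.90599532e-03, -4.75159116e-06,
       -7.20874213e-04,  3.16002458e-04]), 'joint_torque': array([ 3.43593993e-04, -5.45614278e+01, -2.74325019e+01,  6.44143671e-02,
        1.87466905e-02, -1.28818044e-05]), 'ee_pos': array([ 141.09243708, -608.61178552,  403.97221426]), 'orientation': array([-3.11986059e+00, -3.56863977e-01,  1.94091189e-04]), 'ft_force': array([-0.07240808,  0.10892544,  0.83805668]), 'moment': array([-0.02445299,  0.00853077,  0.00119188]), 'grasp_force': 0.0, 'width': 88.35034738496464}
```

View pics/scene0.png

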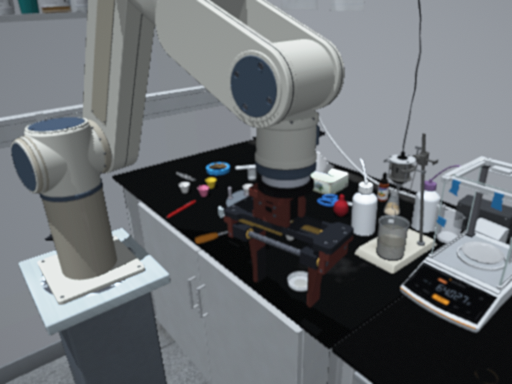

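View pics/top0.png

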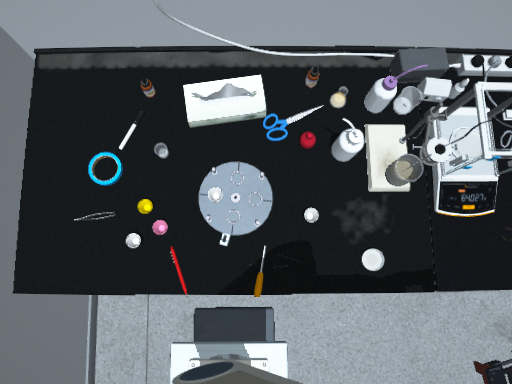

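The top view shows white cups at (133,241), (214,195) on the disc, and (311,215). A pink look-alike is at (160,227), a yellow one at (145,206), and a white dish at (372,259). The pointer is at about (225,239). The candidates for a are white (133,241), pink (160,227) and yellow (145,206), so I choose the white one. b is (311,215). Next is a close crop to check this.

Run:
```python
from h import *
im=cv2.imread('pics/top0.png')
c=cv2.resize(im[150:256,190:285],None,fx=5.6,fy=5.6,interpolation=cv2.INTER_CUBIC)
a=cv2.resize(im[190:256,115:170],None,fx=4.5,fy=4.5,interpolation=cv2.INTER_CUBIC);b=cv2.resize(im[190:240,285:340],None,fx=4.5,fy=4.5,interpolation=cv2.INTER_CUBIC)
o=np.zeros((594,785,3),np.uint8);o[:c.shape[0],:c.shape[1]]=c
o[:a.shape[0],534:534+a.shape[1]]=a;o[310:310+b.shape[0],534:534+b.shape[1]]=b
cv2.imwrite('pics/crop1.png',o)
```

```text
(no output)
```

View pics/crop1.png

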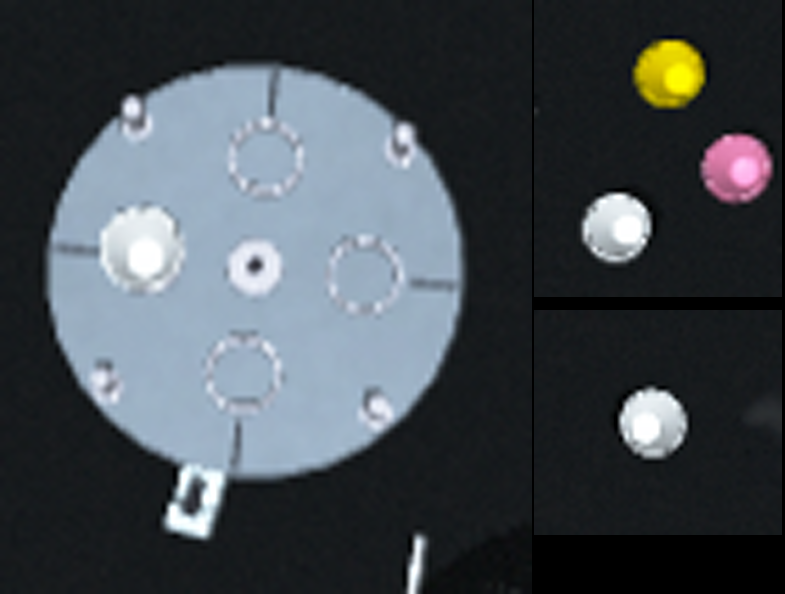

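The crop confirms that a is the plain white cup at (133,241), apart from the pink and yellow ones, and b is at (311,215). On the disc, the base is at the left and the pointer at the lower left. Next I measure rim centres in the top view.

```bash
cat > m.py <<'E'
from h import *
def rim(d,g,rad=10):  # centre of white cup rim: threshold + enclosing ellipse
    im=d['pixels'].astype(int);u,v=g;x0,y0=int(u)-rad,int(v)-rad
    c=im[y0:y0+2*rad+1,x0:x0+2*rad+1]; m=((c.min(2)>110)&(c.max(2)-c.min(2)<30)).astype(np.uint8)
    n,l,s,ce=cv2.connectedComponentsWithStats(m,connectivity=4);i=1+np.argmax(s[1:,4])
    x,y,w,h,A=s[i]; return (x0+x+(w-1)/2,y0+y+(h-1)/2),(w,h,A),ce[i]+[x0,y0]
E
python3 - <<'E'
from m import *
import pickle
from scipy.spatial.transform import Rotation as R
D=pickle.load(open('d0.pkl','rb'));t=D['top']
for n,g,z in(('a',(133,241),31),('b',(311,215),31)):
    c,s,ce=rim(t,g);print(n,c,s,ce.round(1),onz(t,*ce,z).round(1))
f=lambda x,y:(190+(x+.5)/5.6-.5,150+(y+.5)/5.6-.5)
for n,p,z in(('base',(142,248),61),('hub',(255,266),37),('top ring',(266,158),40),('right',(365,275),40),('bot',(244,374),40),
 ('ptrtip',(196,490),34),('peg3',(132,104),78),('peg2',(405,132),78),('peg0',(100,372),78),('peg1',(368,398),78),('ptr',(188,534),34),
 ('discL',(47,270),30),('discR',(463,270),30),('discT',(255,62),30),('discB',(258,479),30)):
    print(n,onz(t,*f(*p),z).round(1))
im=t['pixels']
print(im[225:255,133].mean(1).round(),im[185:206,214].mean(1).round(),im[195,203:228].mean(1).round())
print(R.from_rotvec([-3.11986,-.35686,0]).as_matrix().round(3))
s=D['scene'];print([np.round(proj(s,p),1) for p in([390,280,31],)])
E
```

```text
a (np.float64(133.0), np.float64(240.0)) (np.int32(15), np.int32(15), np.int32(178)) [132.9 240. ] [430.  264.7  31. ]
b (np.float64(311.0), np.float64(214.5)) (np.int32(15), np.int32(16), np.int32(176)) [311.  214.7] [ 498.1 -231.    31. ]
base [553.4  35.7  61. ]
hub [548.2 -19.2  37. ]
top ring [602.6 -24.9  40. ]
right [542.8 -74.   40. ]
bot [493.6 -13.7  40. ]
ptrtip [437.1  10.2  34. ]
peg3 [621.7  39.9  78. ]
peg2 [607. -93.  78.]
peg0 [490.5  54.2  78. ]
peg1 [477.4 -73.5  78. ]
ptr [415.5  14.1  34. ]
discL [547.9  85.5  30. ]
discR [ 546.7 -123.6   30. ]
discT [655.  -19.3  30. ]
discB [442.6 -20.3  30. ]
[ 25.  26.  26.  26.  24.  24.  26.  18. 244. 242. 236. 236. 234. 233.
 252. 254. 254. 252. 213. 165. 158. 129. 205.  79.  25.  24.  25.  26.
  25.  26.] [174. 180. 211. 232. 236. 236. 236. 237. 253. 255. 255. 254. 254. 244.
 186. 183. 167. 156. 176. 176. 176.] [141. 139. 141. 137. 141. 237. 211. 202. 207. 212. 254. 255. 255. 255.
 254. 254. 220. 201. 196. 222. 183. 174. 176. 175. 176.]
[[ 0.974  0.226 -0.   ]
 [ 0.226 -0.974  0.001]
 [ 0.    -0.001 -1.   ]]
[array([171.9, 185.2])]
```

Request:
{"name": "step_arm", "arguments": {
  "targets": [
    [[0.6,0.6,0,0,0,0,0.68],[0.7,0.75,-0.1,0,0,0,0.68],[0.75,0.8,-0.2,0,0,0,0.68],[0.75,0.8,-0.2,0,0,0,0.68],[0.75,0.8,-0.2,0,0,0,0.68]]
  ]
}}

```text
t: 0.72
ee_pos: [319.5, -419.9, 369.3]
orientation: [-3.121, -0.357, 0.0]
ft_force: [-0.2, -0.8, 0.6]
width: 59.7
grasp_force: 0.0
```

Request:
{"name": "step_arm", "arguments": {
  "targets": [
    [[0.75,0.8,-0.3,0,0,0,0.68],[0.75,0.8,-0.3,0,0,0,0.68],[0.75,0.8,-0.3,0,0,0,0.68],[0.75,0.8,-0.3,0,0,0,0.68],[0.6,0.6,-0.2,0,0,0,0.68]]
  ]
}}

```text
t: 1.35
ee_pos: [499.7, -229.4, 298.8]
orientation: [-3.12, -0.359, 0.001]
ft_force: [0.0, 0.0, 0.4]
width: 59.6
grasp_force: 0.0
```

Run:
```python
from h import *
import pickle
o=readout.get_obs();print(o['t'],o['ee_pos'].round(1),o['orientation'].round(3),o['qpos'].round(2),o['width'],o['ft_force'].round(1))
D={n:grab(n) for n in('scene','top')};pickle.dump(D,open('d1.pkl','wb'))
im=D['scene']['pixels'][130:330,160:360,::-1]
cv2.imwrite('pics/s1.png',cv2.resize(im,None,fx=3,fy=3,interpolation=cv2.INTER_CUBIC))
```

```text
1.35 [ 499.7 -229.4  298.8] [-3.12e+00 -3.59e-01  1.00e-03] [-0.45  0.46  1.87  0.    0.81  0.89] 59.639024745355655 [0.  0.  0.4]
```

View pics/s1.png

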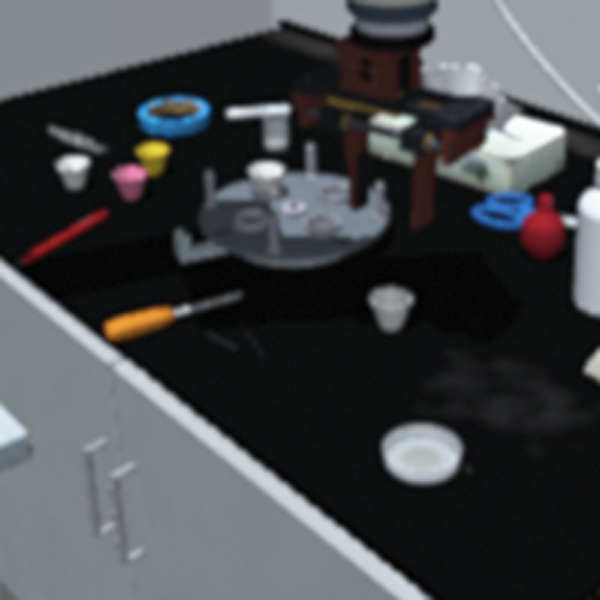

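The scene crop shows the a rim near (184,184), the base rim near (248,186), the b rim near (290,228), and the pegs. Next I triangulate against the top view.

Run:
```python
from h import *
import pickle
D=pickle.load(open('d1.pkl','rb'));t=pickle.load(open('d0.pkl','rb'))['top'];s=D['scene']
f=lambda x,y:(160+(x+.5)/3-.5,130+(y+.5)/3-.5)
g=lambda x,y:(190+(x+.5)/5.6-.5,150+(y+.5)/5.6-.5)
for n,p,q in(('a',(73,163),(132.9,240.3)),('b',(391,296),(311,214.9)),('base',(266,170),g(142,248)),('hub',(293,206),g(255,266)),
  ('peg1?',(273,222),g(368,398)),('peg0',(210,172),g(100,372)),('peg3',(311,146),g(132,104)),('peg2',(379,184),g(405,132))):
    P,e=tri(s,f(*p),t,q);print(n,P.round(1),round(e,1))
    if n in'ab': print([np.round(np.subtract(proj(s,[*P[:2]+d,31]),160*np.array([1,0])-0)-[0,130],1)*3 for d in([20,0],[-20,0],[0,20],[0,-20])])
```

```text
a [430.2 264.8  28.9] 1.8
[array([ 85.5, 156. ]), array([ 56.4, 164.7]), array([ 63. , 155.7]), array([ 79.2, 165.3])]
b [ 498.2 -231.6   31.4] 1.8
[array([404.4, 288.9]), array([373.5, 302.4]), array([375. , 287.7]), array([403.5, 303.6])]
base [553.9  35.8  58.6] 0.2
hub [548.5 -19.2  34.9] 0.0
peg1? [479.4 -74.2  58.2] 0.1
peg0 [491.5  55.1  68.1] 0.4
peg3 [624.2  40.8  66.7] 0.5
peg2 [609.  -93.3  68.5] 0.4
```

Request:
{"name": "step_arm", "arguments": {
  "targets": [
    [[-0.03,-0.04,-0.5,0,0,0,0.68],[0,0,-0.6,0,0,0,0.68],[0,0,-0.5,0,0,0,0.68],[0,0,-0.36,0,0,0,0.68],[0,0,0,0,0,0,0.68]]
  ]
}}

```text
t: 2.08
ee_pos: [496.5, -233.5, 200.6]
orientation: [-3.12, -0.356, 0.003]
ft_force: [0.8, 0.5, -0.9]
width: 59.5
grasp_force: 0.0
```

Request:
{"name": "step_arm", "arguments": {
  "targets": [
    [[0,0,0,0,0,0,0.3],[0,0,0,0,0,0,0.3],[0,0,0,0,0,0,0.3],[0,0,0,0,0,0,0.3],[0,0,0,0,0,0,0.3]]
  ]
}}

```text
t: 2.7
ee_pos: [497.6, -233.5, 202.4]
orientation: [3.12, 0.357, 0.002]
ft_force: [-0.1, 1.1, 7.4]
width: 37.6
grasp_force: 30.0
```

Request:
{"name": "step_arm", "arguments": {
  "targets": [
    [[0,0,0.1,0,0,0,0.3],[0,0,0.3,0,0,0,0.3],[0,0,0.6,0,0,0,0.3],[0,0,0.6,0,0,0,0.3],[0,0,0.2,0,0,0,0.3]]
  ]
}}

```text
t: 3.32
ee_pos: [497.6, -233.5, 294.0]
orientation: [3.119, 0.357, 0.004]
ft_force: [0.3, 0.3, -0.5]
width: 37.3
grasp_force: 30.0
```

Run:
```python
from h import *
o=readout.get_obs();p=o['ee_pos'];print(p.round(1),o['width'],o['ft_force'].round(1))
s=grab('scene');u,v=map(int,proj(s,[p[0],p[1],p[2]-182]));print(u,v)
im=s['pixels'][v-40:v+35,u-50:u+50,::-1]
cv2.imwrite('pics/s2.png',cv2.resize(im,None,fx=7,fy=7,interpolation=cv2.INTER_CUBIC))
```

```text
[ 497.6 -233.5  294. ] 37.26350124213449 [ 0.3  0.3 -0.5]
290 203
```

View pics/s2.png

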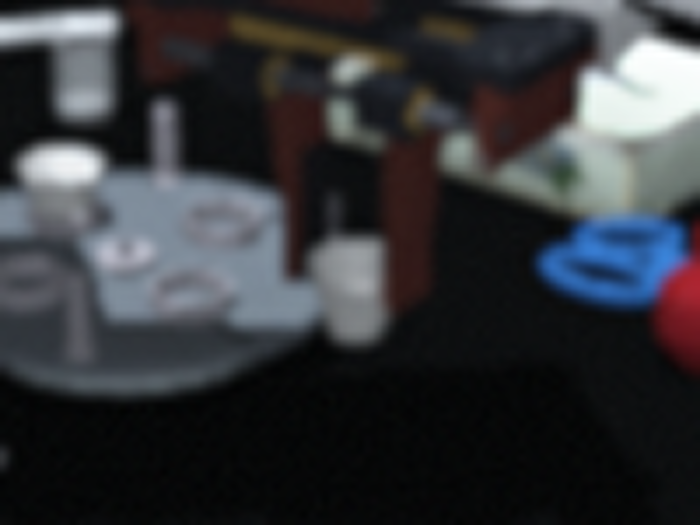

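Request:
{"name": "step_arm", "arguments": {
  "targets": [
    [[0.1,0.4,0,0,0,0,0.3],[0.15,0.8,0,0,0,0,0.3],[0.2,0.9,0,0,0,0,0.3],[0.2,0.9,0,0,0,0,0.3],[0.2,0.9,0,0,0,0,0.3]]
  ]
}}

```text
t: 4.0
ee_pos: [539.2, -35.7, 290.2]
orientation: [-3.12, -0.357, 0.004]
ft_force: [1.0, 0.6, 0.2]
width: 37.6
grasp_force: 30.0
```

Request:
{"name": "step_arm", "arguments": {
  "targets": [
    [[0.15,0.8,0,0,0,0,0.3],[0.1,0.5,0,0,0,0,0.3],[0,0.18,0,0,0,0,0.3],[0,0,0,0,0,0,0.3],[0,0,0,0,0,0,0.3]]
  ]
}}

```text
t: 4.62
ee_pos: [551.8, 35.1, 291.3]
orientation: [3.121, 0.356, -0.001]
ft_force: [0.2, 0.2, -0.0]
width: 37.2
grasp_force: 30.0
```

Run:
```python
from h import *
o=readout.get_obs();p=o['ee_pos'];print(p.round(1),o['width'],o['ft_force'].round(1))
s=grab('scene');u,v=map(int,proj(s,[p[0],p[1],p[2]-202]));print(u,v)
im=s['pixels'][v-40:v+35,u-50:u+50,::-1]
im=cv2.convertScaleAbs(cv2.resize(im,None,fx=7,fy=7,interpolation=cv2.INTER_CUBIC),alpha=1.3)
cv2.imwrite('pics/s3.png',im)
q=lambda P:(np.subtract(proj(s,P),[u-50,v-40])*7).round()
print('base rim expected',q([553.6,35.8,61]),'held foot exp.',q([p[0],p[1],p[2]-198]),'held rim',q([p[0],p[1],p[2]-167]))
```

```text
[551.8  35.1 291.3] 37.223323000635546 [ 0.2  0.2 -0. ]
247 178
base rim expected [358. 334.] held foot exp. [354. 273.] held rim [352. 213.]
```

View pics/s3.png

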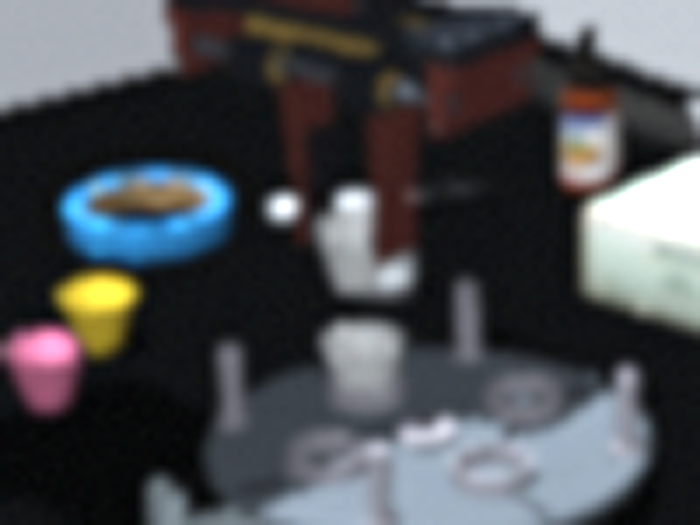

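Request:
{"name": "step_arm", "arguments": {
  "targets": [
    [[0.03,0.01,-0.2,0,0,0,0.3],[0,0,-0.25,0,0,0,0.3],[0,0,-0.2,0,0,0,0.3],[0,0,-0.15,0,0,0,0.3],[0,0,-0.05,0,0,0,0.3]]
  ]
}}

```text
t: 5.3
ee_pos: [553.5, 36.2, 248.4]
orientation: [-3.121, -0.357, 0.002]
ft_force: [0.3, -0.6, -0.9]
width: 37.0
grasp_force: 30.0
```

Request:
{"name": "step_arm", "arguments": {
  "targets": [
    [[0,0,-0.03,0,0,0,0.3],[0,0,-0.03,0,0,0,0.3],[0,0,-0.02,0,0,0,0.3],[0,0,0,0,0,0,0.3],[0,0,0,0,0,0,0.3]]
  ]
}}

```text
t: 5.92
ee_pos: [553.7, 36.2, 245.3]
orientation: [3.121, 0.357, 0.0]
ft_force: [-0.2, 0.3, -0.7]
width: 37.3
grasp_force: 30.0
```

Request:
{"name": "step_arm", "arguments": {
  "targets": [
    [[0,0,-0.02,0,0,0,0.3],[0,0,-0.02,0,0,0,0.3],[0,0,-0.02,0,0,0,0.3],[0,0,0,0,0,0,0.3],[0,0,0,0,0,0,0.3]]
  ]
}}

```text
t: 6.55
ee_pos: [554.2, 35.6, 243.1]
orientation: [3.12, 0.357, 0.002]
ft_force: [0.1, -4.7, 9.0]
width: 37.7
grasp_force: 32.7
```

Request:
{"name": "step_arm", "arguments": {
  "targets": [
    [[0,0,0,0,0,0,0.5],[0,0,0,0,0,0,0.5],[0,0,0,0,0,0,0.6],[0,0,0,0,0,0,0.66],[0,0,0,0,0,0,0.66]]
  ]
}}

```text
t: 7.18
ee_pos: [553.6, 36.2, 242.0]
orientation: [-3.121, -0.357, 0.0]
ft_force: [0.4, 0.3, 0.1]
width: 57.7
grasp_force: 0.0
```

Request:
{"name": "step_arm", "arguments": {
  "targets": [
    [[0,0,0.1,0,0,0,0.66],[0,0,0.3,0,0,0,0.66],[0,0,0.5,0,0,0,0.66],[0,0,0.3,0,0,0,0.66],[0,0,0,0,0,0,0.66]]
  ]
}}

```text
t: 7.8
ee_pos: [554.1, 36.2, 303.8]
orientation: [3.121, 0.357, 0.005]
ft_force: [-0.1, 0.4, -0.2]
width: 58.2
grasp_force: 0.0
```

Run:
```python
from h import *
o=readout.get_obs();p=o['ee_pos'];print(p.round(1),o['width'],o['ft_force'].round(1))
s=grab('scene');u,v=map(int,proj(s,[553.6,35.8,60]))
im=s['pixels'][v-30:v+25,u-35:u+35,::-1]
im=cv2.convertScaleAbs(cv2.resize(im,None,fx=10,fy=10,interpolation=cv2.INTER_CUBIC),alpha=1.2)
cv2.imwrite('pics/s4.png',im)
q=lambda P:(np.subtract(proj(s,P),[u-35,v-30])*10).round()
print('rims expected',q([553.6,35.8,61]),q([553.6,35.8,71]))
```

```text
[554.1  36.2 303.8] 58.192623083399134 [-0.1  0.4 -0.2]
rims expected [352. 307.] [351. 280.]
```

View pics/s4.png

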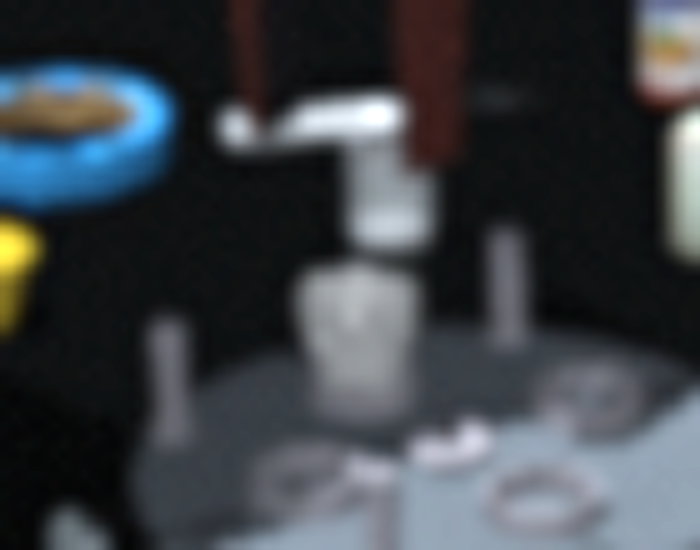

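Request:
{"name": "step_arm", "arguments": {
  "targets": [
    [[-0.2,0.4,0,0,0,0,0.68],[-0.4,0.7,0,0,0,0,0.68],[-0.45,0.8,0,0,0,0,0.68],[-0.45,0.8,0,0,0,0,0.68],[-0.45,0.8,0,0,0,0,0.68]]
  ]
}}

```text
t: 8.48
ee_pos: [454.2, 212.9, 301.3]
orientation: [3.121, 0.357, -0.003]
ft_force: [0.5, 0.6, 0.1]
width: 59.8
grasp_force: 0.0
```

Request:
{"name": "step_arm", "arguments": {
  "targets": [
    [[-0.35,0.7,-0.2,0,0,0,0.68],[-0.18,0.37,-0.4,0,0,0,0.68],[0,0,-0.4,0,0,0,0.68],[0,0,-0.2,0,0,0,0.68],[0,0,0,0,0,0,0.68]]
  ]
}}

```text
t: 9.1
ee_pos: [429.0, 264.6, 241.3]
orientation: [3.12, 0.357, -0.004]
ft_force: [-1.0, 0.2, 0.3]
width: 59.6
grasp_force: 0.0
```

Run:
```python
from h import *
o=readout.get_obs();p=o['ee_pos'];print(p.round(1),o['orientation'].round(3),o['qpos'].round(2),o['width'],o['ft_force'].round(1))
```

```text
[429.  264.6 241.3] [ 3.12   0.357 -0.004] [0.53 0.51 1.99 0.   0.65 1.87] 59.578208149673706 [-1.   0.2  0.3]
```

Request:
{"name": "step_arm", "arguments": {
  "targets": [
    [[0.01,0,-0.3,0,0,0,0.68],[0.01,0,-0.35,0,0,0,0.68],[0,0,-0.15,0,0,0,0.68],[0,0,0,0,0,0,0.68],[0,0,0,0,0,0,0.3]]
  ]
}}

```text
t: 9.72
ee_pos: [430.8, 264.7, 202.3]
orientation: [-3.121, -0.357, -0.0]
ft_force: [0.3, -0.0, -0.4]
width: 52.4
grasp_force: 0.0
```

Request:
{"name": "step_arm", "arguments": {
  "targets": [
    [[0,0,0,0,0,0,0.3],[0,0,0,0,0,0,0.3],[0,0,0,0,0,0,0.3],[0,0,0,0,0,0,0.3],[0,0,0,0,0,0,0.3]]
  ]
}}

```text
t: 10.35
ee_pos: [430.8, 264.7, 202.5]
orientation: [-3.121, -0.357, -0.001]
ft_force: [0.5, -0.6, 4.5]
width: 37.9
grasp_force: 30.0
```

Request:
{"name": "step_arm", "arguments": {
  "targets": [
    [[0,0,0.1,0,0,0,0.3],[0,0,0.3,0,0,0,0.3],[0,0,0.6,0,0,0,0.3],[0,0,0.6,0,0,0,0.3],[0,0,0.5,0,0,0,0.3]]
  ]
}}

```text
t: 10.98
ee_pos: [430.6, 264.6, 309.2]
orientation: [-3.121, -0.357, -0.002]
ft_force: [-0.4, 0.1, 0.4]
width: 37.2
grasp_force: 30.0
```

Request:
{"name": "step_arm", "arguments": {
  "targets": [
    [[0.2,-0.4,0,0,0,0,0.3],[0.4,-0.7,0,0,0,0,0.3],[0.45,-0.8,0,0,0,0,0.3],[0.45,-0.8,0,0,0,0,0.3],[0.45,-0.8,0,0,0,0,0.3]]
  ]
}}

```text
t: 11.6
ee_pos: [528.6, 88.3, 308.2]
orientation: [-3.121, -0.357, -0.001]
ft_force: [1.1, -0.3, -0.7]
width: 37.5
grasp_force: 30.0
```

Request:
{"name": "step_arm", "arguments": {
  "targets": [
    [[0.35,-0.7,0,0,0,0,0.3],[0.18,-0.38,0,0,0,0,0.3],[0,0,0,0,0,0,0.3],[0,0,0,0,0,0,0.3],[0,0,0,0,0,0,0.3]]
  ]
}}

```text
t: 12.22
ee_pos: [554.1, 36.8, 307.2]
orientation: [-3.121, -0.359, 0.001]
ft_force: [-0.5, 0.0, -0.8]
width: 37.4
grasp_force: 30.0
```

Run:
```python
from h import *
o=readout.get_obs();p=o['ee_pos'];print(p.round(1),o['width'],o['ft_force'].round(1))
s=grab('scene');u,v=map(int,proj(s,[553.6,35.8,85]))
im=s['pixels'][v-30:v+25,u-35:u+35,::-1]
im=cv2.convertScaleAbs(cv2.resize(im,None,fx=10,fy=10,interpolation=cv2.INTER_CUBIC),alpha=1.2)
cv2.imwrite('pics/s5.png',im)
q=lambda P:(np.subtract(proj(s,P),[u-35,v-30])*10).round()
print('rim expected',q([553.6,35.8,71]),'held foot',q([p[0],p[1],p[2]-202]),'rim',q([p[0],p[1],p[2]-171]))
```

```text
[554.1  36.8 307.2] 37.4468237883491 [-0.5  0.  -0.8]
rim expected [361. 340.] held foot [357. 244.] rim [354. 157.]
```

View pics/s5.png

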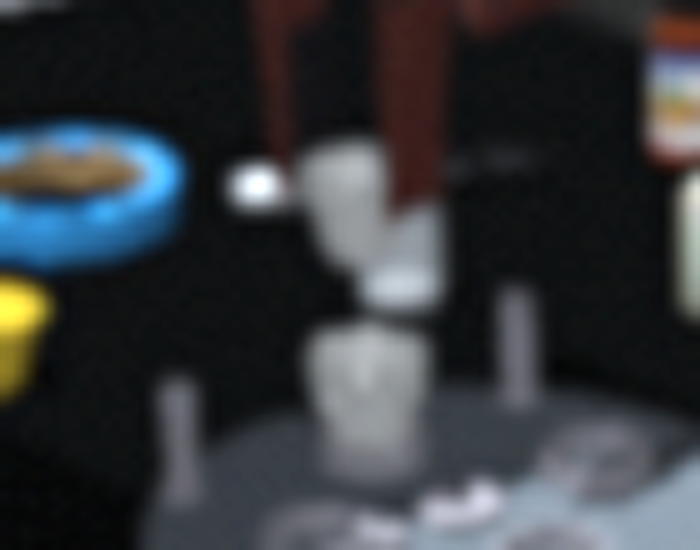

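Request:
{"name": "step_arm", "arguments": {
  "targets": [
    [[0,-0.02,-0.25,0,0,0,0.3],[0,0,-0.3,0,0,0,0.3],[0,0,-0.25,0,0,0,0.3],[0,0,-0.15,0,0,0,0.3],[0,0,-0.05,0,0,0,0.3]]
  ]
}}

```text
t: 12.9
ee_pos: [554.5, 34.6, 256.3]
orientation: [-3.121, -0.357, 0.002]
ft_force: [-0.3, 0.3, -0.1]
width: 37.2
grasp_force: 30.0
```

Request:
{"name": "step_arm", "arguments": {
  "targets": [
    [[0,0,-0.02,0,0,0,0.3],[0,0,-0.02,0,0,0,0.3],[0,0,-0.02,0,0,0,0.3],[0,0,0,0,0,0,0.3],[0,0,0,0,0,0,0.3]]
  ]
}}

```text
t: 13.52
ee_pos: [554.7, 34.6, 254.3]
orientation: [3.121, 0.357, 0.0]
ft_force: [-0.0, -0.2, -0.6]
width: 37.5
grasp_force: 30.0
```

Request:
{"name": "step_arm", "arguments": {
  "targets": [
    [[0,0.01,-0.02,0,0,0,0.3],[0,0,-0.02,0,0,0,0.3],[0,0,0,0,0,0,0.3],[0,0,0,0,0,0,0.3],[0,0,0,0,0,0,0.3]]
  ]
}}

```text
t: 14.15
ee_pos: [554.7, 35.1, 252.2]
orientation: [3.121, 0.357, 0.0]
ft_force: [0.5, -0.9, 0.6]
width: 37.9
grasp_force: 30.0
```

Request:
{"name": "step_arm", "arguments": {
  "targets": [
    [[0,0,-0.02,0,0,0,0.3],[0,0,0,0,0,0,0.3],[0,0,0,0,0,0,0.3],[0,0,0,0,0,0,0.3],[0,0,0,0,0,0,0.3]]
  ]
}}

```text
t: 14.78
ee_pos: [554.8, 35.1, 251.4]
orientation: [3.121, 0.357, 0.001]
ft_force: [-0.3, -0.5, 4.8]
width: 37.4
grasp_force: 32.5
```

Contact is light and centred, so I release.

Request:
{"name": "step_arm", "arguments": {
  "targets": [
    [[0,0,0,0,0,0,0.5],[0,0,0,0,0,0,0.5],[0,0,0,0,0,0,0.6],[0,0,0,0,0,0,0.66],[0,0,0,0,0,0,0.66]]
  ]
}}

```text
t: 15.4
ee_pos: [554.6, 35.2, 251.1]
orientation: [-3.121, -0.357, 0.0]
ft_force: [0.1, 0.1, -0.4]
width: 58.0
grasp_force: 0.0
```

Request:
{"name": "step_arm", "arguments": {
  "targets": [
    [[0,0,0.1,0,0,0,0.66],[0,0,0.3,0,0,0,0.66],[0,0,0.5,0,0,0,0.66],[0,0,0.3,0,0,0,0.66],[0,0,0,0,0,0,0.66]]
  ]
}}

```text
t: 16.02
ee_pos: [555.1, 35.2, 312.8]
orientation: [3.121, 0.357, 0.005]
ft_force: [-0.3, -0.2, -0.2]
width: 58.2
grasp_force: 0.0
```

Run:
```python
from h import *
o=readout.get_obs();p=o['ee_pos'];print(p.round(1),o['width'],o['qpos'].round(2))
s=grab('scene');u,v=map(int,proj(s,[553.6,20,60]))
im=s['pixels'][v-30:v+25,u-35:u+35,::-1]
im=cv2.convertScaleAbs(cv2.resize(im,None,fx=10,fy=10,interpolation=cv2.INTER_CUBIC),alpha=1.2)
cv2.imwrite('pics/s6.png',im)
q=lambda P:(np.subtract(proj(s,P),[u-35,v-30])*10).round()
print('rims expected',q([553.6,35.8,61]),q([553.6,35.8,71]),q([553.6,35.8,81]))
for n,a in(('peg',45),('peg',135),('peg',225),('peg',315)):
  t=np.radians(84.5+a);P=[548.5+95*np.cos(t),-19+95*np.sin(t),78];print(n,a,np.round(P,1),q(P))
```

```text
[555.1  35.2 312.8] 58.21637435977951 [ 0.04  0.45  1.85 -0.    0.84  1.38]
rims expected [322. 287.] [321. 260.] [320. 232.]
peg 45 [488.1  54.3  78. ] [129. 276.]
peg 135 [475.2 -79.4  78. ] [344. 418.]
peg 225 [608.9 -92.3  78. ] [699. 312.]
peg 315 [621.8  41.4  78. ] [467. 184.]
```

View pics/s6.png

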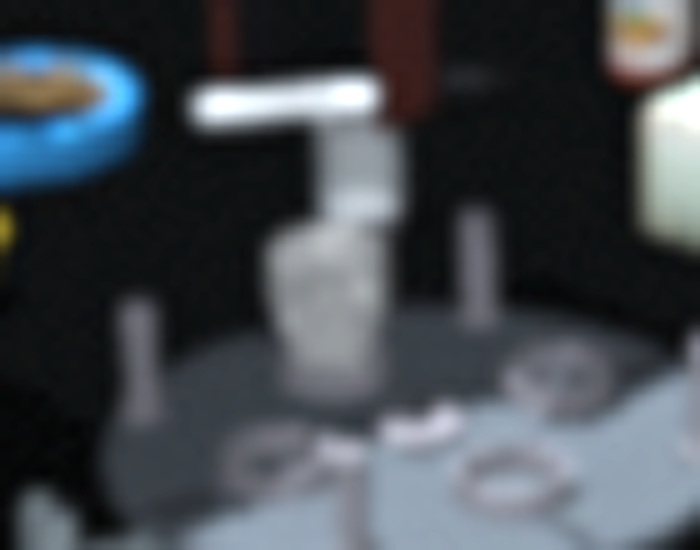

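Request:
{"name": "step_arm", "arguments": {
  "targets": [
    [[-0.1,-0.2,-0.05,0,0,1,0.35],[-0.25,-0.35,-0.05,0,0,1,0.35],[-0.3,-0.4,-0.05,0,0,1,0.35],[-0.3,-0.4,0,0,0,1,0.35],[-0.3,-0.4,0,0,0,1,0.35]]
  ]
}}

```text
t: 16.7
ee_pos: [491.3, -52.9, 302.8]
orientation: [-3.01, -0.897, 0.003]
ft_force: [-0.5, 1.2, -0.2]
width: 30.5
grasp_force: 0.0
```

Request:
{"name": "step_arm", "arguments": {
  "targets": [
    [[-0.2,-0.35,0,0,0,1,0.35],[-0.12,-0.18,0,0,0,0.6,0.35],[0,0,-0.2,0,0,0,0.35],[0,0,-0.2,0,0,0,0.35],[0,0,0,0,0,0,0.35]]
  ]
}}

```text
t: 17.32
ee_pos: [475.9, -78.4, 282.3]
orientation: [-2.956, -1.06, 0.003]
ft_force: [-0.5, 0.1, -0.0]
width: 30.3
grasp_force: 0.0
```

Run:
```python
from h import *
from scipy.spatial.transform import Rotation as R
o=readout.get_obs();p=o['ee_pos'];print(p.round(1),o['width'],o['qpos'].round(2))
y=R.from_rotvec(o['orientation']).as_matrix()[:,1];print('yaw',np.degrees(np.arctan2(y[1],y[0])))
```

```text
[475.9 -78.4 282.3] 30.252413949692098 [-0.19  0.41  2.02  0.    0.71  0.69]
yaw -50.540433643080554
```

Request:
{"name": "step_arm", "arguments": {
  "targets": [
    [[0,0,-0.3,0,0,0,0.35],[0,0,-0.4,0,0,0,0.35],[0,0,-0.3,0,0,0,0.35],[0,0,-0.1,0,0,0,0.35],[0,0,0,0,0,0,0.35]]
  ]
}}

```text
t: 17.95
ee_pos: [476.2, -78.8, 228.3]
orientation: [-2.957, -1.06, 0.001]
ft_force: [-0.1, -0.5, -0.3]
width: 30.6
grasp_force: 0.0
```

Request:
{"name": "step_arm", "arguments": {
  "targets": [
    [[0,0,0,0,0,0,0.28],[0,0,0,0,0,0,0.22],[0,0,0,0,0,0,0.17],[0,0,0,0,0,0,0.15],[0,0,0,0,0,0,0.15]]
  ]
}}

```text
t: 18.58
ee_pos: [476.2, -78.8, 228.7]
orientation: [2.957, 1.06, 0.0]
ft_force: [-0.3, 0.8, -0.2]
width: 12.9
grasp_force: 0.0
```

Run:
```python
import numpy as np
st=[1,2,3,4,4]+[4]*10+[4,4,3,3,2]+[2,1,0,0,0]
a=219.3;e=np.zeros(2);tot=0
for i,s in enumerate(st):
    f=lambda t:95*np.array([np.cos(np.radians(t)),np.sin(np.radians(t))])
    tot+=s;d=(f(219.3+tot)-f(219.3)-e)/50;d=d.round(2);e+=d*50
    print([*d.tolist(),0,0,0,s/4,.15],tot if i%5==4 else '')
```

```text
[0.02, -0.03, 0, 0, 0, 0.25, 0.15] 
[0.04, -0.05, 0, 0, 0, 0.5, 0.15] 
[0.07, -0.07, 0, 0, 0, 0.75, 0.15] 
[0.1, -0.09, 0, 0, 0, 1.0, 0.15] 
[0.1, -0.08, 0, 0, 0, 1.0, 0.15] 14
[0.11, -0.08, 0, 0, 0, 1.0, 0.15] 
[0.12, -0.06, 0, 0, 0, 1.0, 0.15] 
[0.12, -0.06, 0, 0, 0, 1.0, 0.15] 
[0.12, -0.05, 0, 0, 0, 1.0, 0.15] 
[0.12, -0.05, 0, 0, 0, 1.0, 0.15] 34
[0.13, -0.03, 0, 0, 0, 1.0, 0.15] 
[0.13, -0.02, 0, 0, 0, 1.0, 0.15] 
[0.13, -0.02, 0, 0, 0, 1.0, 0.15] 
[0.14, -0.01, 0, 0, 0, 1.0, 0.15] 
[0.13, 0.01, 0, 0, 0, 1.0, 0.15] 54
[0.13, 0.01, 0, 0, 0, 1.0, 0.15] 
[0.13, 0.02, 0, 0, 0, 1.0, 0.15] 
[0.1, 0.02, 0, 0, 0, 0.75, 0.15] 
[0.1, 0.03, 0, 0, 0, 0.75, 0.15] 
[0.06, 0.02, 0, 0, 0, 0.5, 0.15] 70
[0.06, 0.02, 0, 0, 0, 0.5, 0.15] 
[0.03, 0.02, 0, 0, 0, 0.25, 0.15] 
[0.0, -0.0, 0, 0, 0, 0.0, 0.15] 
[0.0, -0.0, 0, 0, 0, 0.0, 0.15] 
[0.0, -0.0, 0, 0, 0, 0.0, 0.15] 73
```

Request:
{"name": "step_arm", "arguments": {
  "targets": [
    [[0.02,-0.03,0,0,0,0.25,0.15],[0.04,-0.05,0,0,0,0.5,0.15],[0.07,-0.07,0,0,0,0.75,0.15],[0.1,-0.09,0,0,0,1,0.15],[0.1,-0.08,0,0,0,1,0.15]]
  ]
}}

```text
t: 19.2
ee_pos: [492.4, -94.9, 228.5]
orientation: [-2.803, -1.417, 0.002]
ft_force: [-2.2, 1.2, -0.3]
width: 13.2
grasp_force: 0.8
```

Request:
{"name": "step_arm", "arguments": {
  "targets": [
    [[0.11,-0.08,0,0,0,1,0.15],[0.12,-0.06,0,0,0,1,0.15],[0.12,-0.06,0,0,0,1,0.15],[0.12,-0.05,0,0,0,1,0.15],[0.12,-0.05,0,0,0,1,0.15]]
  ]
}}

```text
t: 19.82
ee_pos: [522.0, -109.9, 228.4]
orientation: [-2.514, -1.881, 0.001]
ft_force: [-1.0, 1.2, 0.9]
width: 13.2
grasp_force: 0.7
```

```bash
cat > ang.py <<'E'
from m import *
import sys
def cup(z=81):
    d=get_image('top');im=d['pixels']
    best=None
    for t in np.arange(70,190,2.):
        P=[549+55*np.cos(np.radians(t)),-19+55*np.sin(np.radians(t)),z]
        u,v=proj(d,P);m=np.zeros(im.shape[:2],np.uint8);cv2.circle(m,(round(u),round(v)),6,1,-1)
        c=np.median(im[m>0].min(1)) ;
        if best is None or c>best[0]: best=(c,t,(u,v))
    return best,d
b,d=cup();print(b)
o=readout.get_obs();print(o['ee_pos'].round(1),o['ft_force'].round(1))
E
python3 ang.py
```

```text
(np.float64(132.0), np.float64(70.0), (np.float64(215.59027475698852), np.float64(187.3329783507323)))
[ 522.8 -110.1  228.6] [ 0.5 -0.2 -1.8]
```

Request:
{"name": "step_arm", "arguments": {
  "targets": [
    [[0.13,-0.03,0,0,0,1,0.15],[0.13,-0.02,0,0,0,1,0.15],[0.13,-0.02,0,0,0,1,0.15],[0.14,-0.01,0,0,0,1,0.15],[0.13,0.01,0,0,0,1,0.15]]
  ]
}}

```text
t: 20.5
ee_pos: [554.9, -113.5, 228.4]
orientation: [-2.151, -2.289, 0.001]
ft_force: [-1.8, -0.4, 0.3]
width: 13.3
grasp_force: 0.8
```

Request:
{"name": "step_arm", "arguments": {
  "targets": [
    [[0.13,0.01,0,0,0,1,0.15],[0.13,0.02,0,0,0,1,0.15],[0.1,0.02,0,0,0,0.75,0.15],[0.1,0.03,0,0,0,0.75,0.15],[0.06,0.02,0,0,0,0.5,0.15]]
  ]
}}

```text
t: 21.12
ee_pos: [581.0, -108.3, 228.4]
orientation: [-1.813, -2.565, 0.001]
ft_force: [-1.2, 0.6, -0.6]
width: 13.3
grasp_force: 0.6
```

Request:
{"name": "step_arm", "arguments": {
  "targets": [
    [[0.06,0.02,0,0,0,0.5,0.15],[0.03,0.02,0,0,0,0.25,0.15],[0,0,0,0,0,0,0.15],[0,0,0,0,0,0,0.15],[0,0,0,0,0,0,0.15]]
  ]
}}

```text
t: 21.75
ee_pos: [585.8, -106.4, 228.8]
orientation: [1.747, 2.611, 0.0]
ft_force: [-0.1, -0.2, 0.5]
width: 13.1
grasp_force: 0.0
```

Run:
```python
from m import *
o=readout.get_obs();p=o['ee_pos'];c=np.array([549.5,-19])
print(p.round(1),np.degrees(np.arctan2(*(p[:2]-c)[::-1]))%360,np.linalg.norm(p[:2]-c),o['ft_force'].round(1),o['width'])
d=grab('top');im=d['pixels']
P=[496,-5,81];u,v=map(int,proj(d,P))
w=(im[v-25:v+26,u-25:u+26].min(2)>170);print(u,v);print('\n'.join(''.join('#' if x else '.' for x in r) for r in w))
```

```text
[ 585.8 -106.4  228.8] 292.5539454170667 94.61441195053057 [-0.1 -0.2  0.5] 13.104738275912613
229 213
...................................................
...................................................
...................................................
...................................................
...................................................
...................................................
...................................................
...................................................
...................................................
...................................................
...................................................
...................................................
...................................................
...................................................
...................................................
...................................................
...................................................
...................................................
...................................................
.........
[... 954 characters left out ...]
........................
...................................................
...................................................
...................................................
...................................................
...................................................
...................................................
...................................................
...................................................
...................................................
...................................................
...................................................
...................................................
...................................................
```

Request:
{"name": "step_arm", "arguments": {
  "targets": [
    [[0.09,0.04,0,0,0,0.7,0.15],[0.09,0.05,0,0,0,0.7,0.15],[0.07,0.04,0,0,0,0.7,0.15],[0,0,0,0,0,0,0.15],[0,0,0,0,0,0,0.15]]
  ]
}}

```text
t: 22.42
ee_pos: [598.1, -99.9, 228.7]
orientation: [1.552, 2.731, 0.0]
ft_force: [0.7, -0.3, -0.5]
width: 13.3
grasp_force: 0.0
```

Request:
{"name": "step_arm", "arguments": {
  "targets": [
    [[0,0,0,0,0,0,0.3],[0,0,0,0,0,0,0.3],[0,0,0.2,0,0,0,0.3],[0,0,0.6,0,0,0,0.3],[0,0,0.7,0,0,0,0.3]]
  ]
}}

```text
t: 23.05
ee_pos: [598.0, -99.8, 304.6]
orientation: [-1.55, -2.731, 0.001]
ft_force: [0.4, -0.5, 0.1]
width: 26.6
grasp_force: 0.0
```

Request:
{"name": "step_arm", "arguments": {
  "targets": [
    [[0,-0.8,0.2,0,0,0,0.3],[-0.2,-1,0,0,0,0,0.3],[-0.2,-1,0,0,0,0,0.3],[-0.4,-1,0,0,0,0,0.3],[-0.4,-0.8,0,0,0,0,0.3]]
  ]
}}

```text
t: 23.68
ee_pos: [537.5, -331.7, 314.5]
orientation: [1.551, 2.731, -0.0]
ft_force: [-0.1, 0.1, 0.2]
width: 26.4
grasp_force: 0.0
```

Run:
```python
from m import *
o=readout.get_obs();p=o['ee_pos'];print(p.round(1),o['ft_force'].round(1))
d=grab('top');s=grab('scene')
u,v=map(int,proj(d,[530,-10,40]))
A=cv2.resize(d['pixels'][v-48:v+48,u-44:u+44,::-1],None,fx=4.5,fy=4.5,interpolation=cv2.INTER_CUBIC)
x,y=map(int,proj(s,[500,0,50]));B=cv2.resize(s['pixels'][y-30:y+25,x-35:x+45,::-1],None,fx=4.9,fy=4.9,interpolation=cv2.INTER_CUBIC)
o=np.zeros((432,790,3),np.uint8);o[:A.shape[0],:A.shape[1]]=A;o[:B.shape[0],397:397+B.shape[1]]=B
cv2.imwrite('pics/f.png',o);print(u,v)
import pickle;pickle.dump(d,open('df.pkl','wb'))
```

```text
[ 537.5 -331.7  314.5] [-0.1  0.1  0.2]
231 203
```

View pics/f.png

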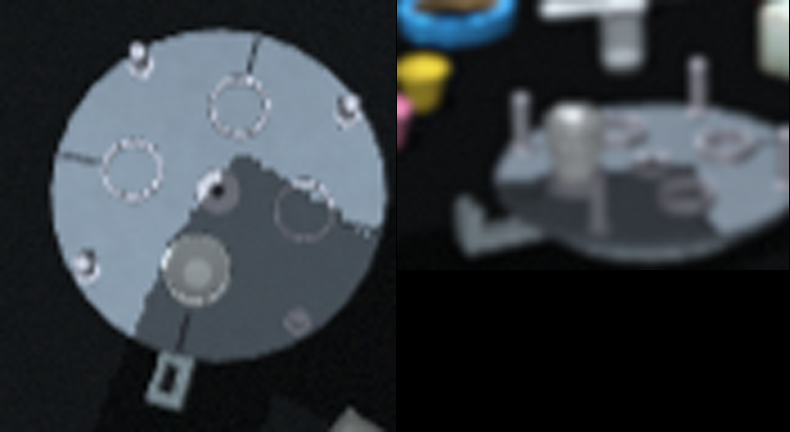

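The stack stands upright at crop (195,268). Its dark line ends at (179,349), and the pointer is at (170,378). Numeric check next.

Run:
```python
from h import *
import pickle
d=pickle.load(open('df.pkl','rb'));f=lambda x,y:(187+(x+.5)/4.5-.5,155+(y+.5)/4.5-.5)
c=onz(d,*f(218,191),37);print(c)
for n,p,z in(('line0',(188,315),30),('line1',(179,349),30),('ptr',(171,378),34),('ptrout',(166,405),34),('rim',(195,268),81),('ringL',(132,168),40),('ringT',(239,105),40)):
    P=onz(d,*f(*p),z);q=(P-c)[:2];print(n,P.round(1),np.degrees(np.arctan2(q[1],q[0])).round(1),np.linalg.norm(q).round(1))
```

```text
[548.27271199 -18.98925505  37.        ]
line0 [ 4.719e+02 -1.000e-01  3.000e+01] 166.1 78.7
line1 [450.9   5.4  30. ] 165.9 100.4
ptr [432.9  10.1  34. ] 165.8 119.0
ptrout [416.4  13.2  34. ] 166.3 135.7
rim [494.8  -6.   81. ] 166.4 55.0
ringL [562.5  34.3  40. ] 75.0 55.2
ringT [602.2 -32.3  40. ] -13.9 55.5
```

The line is within about 1° of the pointer and the rim height fits a three-cup stack. The arm is clear, so I hand in.

```bash
python3 -c "
from workcell import ctrl
print(ctrl.close_job())"
```

```text
the job is handed in; nothing more can be done
None
```

I nested both loose crucibles in the one on the carousel, turned the stack to within about 1° of the pointer, and handed the job in at about 24 s; no verdict came back.

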